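# Check the brake lever of the drinks trolley

## Task

Check the red brake lever on the drinks trolley's handlebar: push it in from outside with the outside of your closed fingers until it comes up firmly against its stop short of the bar, and keep it firmly there for about two seconds. Then ease it back out to rest without letting it snap back, and take your hand away. Do not pinch it or get fingers behind it, do not force it or lean on the trolley or its handlebar, and leave the grey lever and the things on the deck alone.

Things in the scene. Friction and masses are not known exactly. Their poses are not given: they have to be found in the camera images.
- brake (a joint): red brake lever, swinging level about an upright pivot: 0 at rest (out), 0.30 rad at its stop. Sprung back out: at the press point 1.5 N starts it, 4 N reaches the stop, 27 mm on. A firm push at the stop is 8 to 25 N in all; over 50 N is forcing. Let go suddenly it snaps out faster than 4 rad/s; a hand withdrawing at 50 mm/s eases it out
- brake_pad (a point): press point on the red lever's outer face (away from the bar), mid-height, 90 mm along the blade from the pivot and 5 mm off the pivot-to-tip line. Turns with the lever: x is the outward normal (press along -x), -y runs from pivot to free tip, z up. Blade 18 mm high, 10 mm thick with its rubber inner strip; the round tip (18 mm diameter) ends 139 mm from the pivot
- brake_pivot (a point): the red lever's pivot axis at the lever's mid-height, 32 mm from the handlebar's axis on the trolley's side of it; held by a dark steel clamp (40 mm diameter) around the bar
- gate (a joint): grey lever for the trolley's tailgate, the same build as the red one: 0 at rest, 0.30 pressed in. Not to be worked. Red and grey lever may change places on the bar
- gate_pad (a point): the grey lever's press point, placed and oriented on it as the red lever's is on the red one
- trolley: serving trolley parked beyond the counter, fixed. Origin straight under the handlebar's middle, at the height of its wooden deck (level with the counter top); x points away from the robot along the deck, y along the bar. The deck spans 80 to 680 mm in x, 230 mm either side in y. Press points are about 68 mm in x from the bar's axis at rest, 42 mm pressed home
- push_bar: the black handlebar, 28 mm in diameter, 420 mm long along its y axis, its centre 140 mm above deck and counter top, on two steel tubes at its ends. Origin at its centre, x axis towards the levers and the deck. Levers and bar are at one height; when a lever is at its stop there is still about 18 mm free between it and the bar
- bottle: clear bottle with blue label, 64 mm diameter, 170 mm tall, loose on the deck. Origin at the centre of its underside
- lime_cup: clear cup with lime slices, 84 mm across the rim, 75 mm tall, loose on the deck. Origin at the centre of its underside
- tub: white lidded tub, 96 mm across, 90 mm tall, loose on the deck. Origin at the centre of its underside
Mind the look-alikes: they are no part of the job. What is shaped like the lime_cup but brown or turquoise is not meant.

How it is judged:
By the outcome, as a careful person would: the job done as asked, in the order asked, and still so for the second after the job is handed in, with the robot touching nothing.
It also fails if it takes over 48 s, if anything falls off the work surface, if the arm or the gripper's body presses on something with over 40 N, if the wrist force passes 120 N, or if a joint passes its speed limit or range.

## Robot

A 6-joint arm with a two-finger parallel gripper is mounted at the origin on the work surface. World frame = base frame: x ahead of the robot, y to its left, z up, the work surface at z = 0. Lengths are in mm, angles in rad, forces in N, time in s.
With the tool pointing down it reaches from about 400 to 825 mm from the base axis. Payload 7 kg.
Tool frame: the origin (TCP) lies at the very end of the fingers, on their centre line; the grasp point (between the pads) lies 19 mm behind it (r.pinch_z is the z of the grasp point in the tool frame, in mm); z points along the fingers, y is the line along which they close (so a half turn about z gives the same grasp; the last joint's range is limited). The gripper opens to 85 mm and grips with 20 to 120 N. Pads are 22 mm wide; open, the fingers measure 114 mm over their backs; the gripper's body (76 mm by 85 mm) begins 54 mm behind the grasp point. The pads swing forward as they close: fully open they stand 13 mm farther back than shut.
Start: joints at [1.567, 0.359, 0.012, 0, -1.224, -0.288], TCP at [194.191, 646.44, 209.602] pointing down, gripper open.
Joint ranges: [-3.07, 3.07], [-1.43, 2.12], [-1.02, 1.25], [-3.03, 1.67], [-3.05, -0], [-3.03, 3.03]. Speed limits (rad/s): [2.39, 2.39, 3.01, 3.14, 3.14, 3.14].

## Interface

Orientations are given as [roll, pitch, yaw] about the fixed x, y, z axes, in that order (R = Rz(yaw) Ry(pitch) Rx(roll)).
In Python, from workcell import r, eyes gives the robot as it stands.
- The arm moves only by the tool move_arm, never from a script. Its argument "motion" is a list of rows, each an object with "xyz": the shift along the tool's x, y, z in cm, a list of three; "dr": the turn, a rotation vector about the tool's x, y, z in degrees, a list of three. A call has 1 to 8 rows; each row is the pose to reach, as a shift and turn from the pose commanded when the call began, along the tool's axes at that moment; what a row does not reach only later rows make up. A row lasts 1/10 s, in which the tool goes at most 50 mm and 8.59 degrees, less where a joint would pass 70% of its speed; a pose out of reach is approached as far as the arm can. A call with a gripper value outside its range is refused whole. "gripper" is the opening, from -1 (shut) to 1 (fully open), set as the call begins (left out, the last holds). The fingers move at their own pace and stop on an object; the grip force is fixed at half the most. Time passes only in rows, so rows that repeat a pose let the fingers close. It gives the time, the measured TCP pose, the force, the opening and the grip force at its end, in the units of the state.
- r.state(): the state, without advancing time (a new reading comes with each control period).
- eyes.snapshot(name): name is "scene" or "top"; returns the picture (420x560x3 uint8, red, green, blue); there is no depth.
- eyes.camera_info(name): a dict with "fovy" (degrees; the focal length in pixels is half the picture's height over the tangent of half this angle, whatever the lens; pixels are square), "cx", "cy" (the principal point, pixels), "k1" (the pictures are not rectified: a ray, as slopes to the right and down, at radius r is drawn at 1 + k1 r^2 times it, then the intrinsics apply), "R" (3x3) and "t" (3): a world point X has camera coordinates R X + t. Camera axes: x right, y down, z forward; pixel columns grow to the right and rows downward; lengths in mm; the calibration is good to about 2 mm. A picture is of the moment at which its call begins. camera_info takes no time and is no camera call.
- r.finish_job(): hands the job in; it is judged then, once.
The state is a dict: "time_s": time; "q": joint angles; "dq": joint speeds; "tau": joint torques, N m; "eef_pos": TCP position; "ee_rot": TCP orientation; "ft_force": force on the tool from outside, world axes, zero at the start; "moment": the same for the moment, N m; "gripper_width": finger opening in mm; "grip_force": force on a finger pad.
Only numpy, scipy, OpenCV 4.12 (cv2) and the standard library are available. Lean on these libraries where they do the work, as an engineer would, in place of code of your own. Each camera call takes 0.05 s, during which the arm holds its last target. There are 200 camera calls.

## Working session

There is one attempt and no reset: what is moved stays moved. The work goes in short steps, Python scripts to look and compute and a tool call to move; the robot and the scene stay as the last step left them, time stands still between calls to the robot, and variables do not carry over. Pictures are saved under pics/ and viewed, at most 10 in all, crops included, and the job is handed in when it is done.

Besides the shell and the picture viewer there is one more tool, called after "Emit:" as name(argument=value, ...), one argument or row to a line, values as JSON. move_arm: Moves the arm, as the interface text tells. Its arguments: {"type":"object","properties":{"motion":{"type":"array"},"gripper":{"type":"number"}},"required":["motion"]}

```bash
mkdir -p pics; ls; python3 - <<'E'
from workcell import r,eyes
import cv2,pickle
d={}
for n in("scene","top"):
    im=eyes.snapshot(n);cv2.imwrite(f"pics/{n}0.png",im[:,:,::-1]);c=eyes.camera_info(n);print(n,c)
s=r.state();print(s['time_s'],s['eef_pos'],s['ee_rot'],s['ft_force'],s['gripper_width'])
E
```

```text
pics
scene {'fovy': 46.745304237818736, 'cx': 270.8123458281789, 'cy': 215.49151545353598, 'k1': -0.17203510677631076, 'R': array([[ 0.83324769,  0.55287077,  0.005675  ],
       [ 0.46602532, -0.69676319, -0.54529025],
       [-0.29752091,  0.45700654, -0.83822809]]), 't': array([-527.16766981, -209.25256661, 1362.2326465 ])}
top {'fovy': 46.55415654357012, 'cx': 272.4907355720146, 'cy': 201.12232680534387, 'k1': -0.12339284052705465, 'R': array([[-0.00646396, -0.99997122,  0.00397221],
       [-0.99408807,  0.00599529, -0.10841105],
       [ 0.10838412, -0.00464949, -0.99409822]]), 't': array([  38.09974403,  590.38612206, 1183.6111388 ])}
0.1 [194.10998695 645.98976954 208.76495203] [ 3.14007174e+00 -1.62796006e-04 -2.91923440e-01] [0.63672116 0.41282312 0.13635422] 85.47283737143135
```

```bash
python3 -c "
import cv2,numpy as np
a=cv2.imread('pics/scene0.png');b=cv2.imread('pics/top0.png')
cv2.imwrite('pics/both.png',np.vstack([a,b])[:, :])
print(a.shape)"
```

```text
(420, 560, 3)
```

View pics/scene0.png

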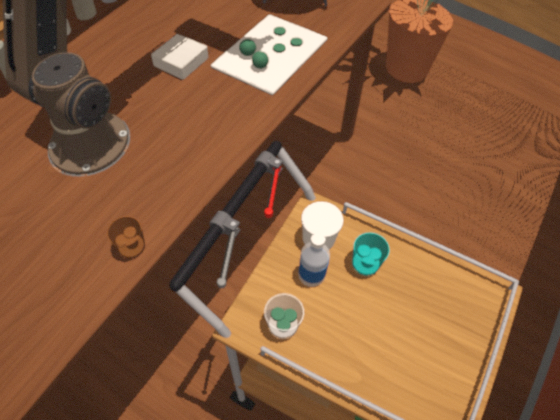

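View pics/top0.png

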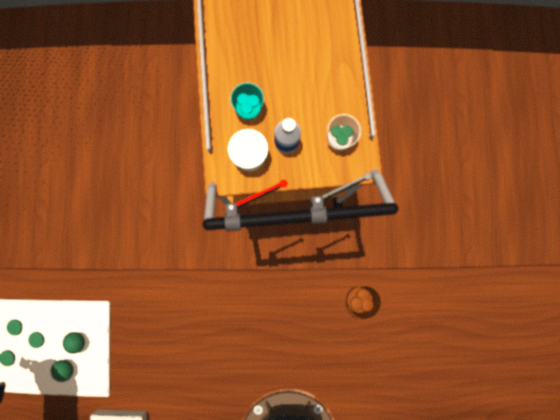

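Top view: red lever has its pivot at about (232,208) and tip at (284,184). The grey lever's tip is at about (372,175). The tub (248,150), bottle (288,135), lime cup (343,133) and turquoise cup (248,102) are on the deck. The brown cup (361,301) is on the counter.

Possible confusions for the red lever are the grey lever (scene (229,255), top (345,187)) and the clay pot (scene (418,40)). The choice is the red blade at scene (273,190), top (262,193). I'll measure it and check a crop.

```bash
cat > h.py <<'E'
import numpy as np,cv2
from workcell import r,eyes
def K(c):
    f=210/np.tan(np.radians(c['fovy'])/2); return np.array([[f,0,c['cx']],[0,f,c['cy']],[0,0,1]]),np.array([c['k1'],0,0,0.])
def ray(n,p):
    c=eyes.camera_info(n);k,d=K(c);u=cv2.undistortPoints(np.array([[p]],float),k,d)[0,0]
    R=np.array(c['R']);return -R.T@c['t'],R.T@np.array([*u,1])
def onz(n,p,z):
    o,d=ray(n,p);return o+d*(z-o[2])/d[2]
def tri(ps,pt):
    a,d=ray('scene',ps);b,e=ray('top',pt)
    s=np.linalg.lstsq(np.c_[d,-e],b-a,rcond=None)[0];P,Q=a+s[0]*d,b+s[1]*e
    return (P+Q)/2,np.linalg.norm(P-Q)
def red(im):
    i=im.astype(int);return ((i[...,0]>150)&(i[...,1]<60)&(i[...,2]<60)).astype(np.uint8)
E
python3 - <<'E'
from h import *
np.set_printoptions(precision=1,suppress=True)
I={n:cv2.imread(f'pics/{n}0.png')[:,:,::-1] for n in('scene','top')}
E={}
for n in I:
    ys,xs=np.nonzero(red(I[n]));p=np.c_[xs,ys].astype(float);m=p.mean(0);v=np.linalg.svd(p-m)[2][0];t=(p-m)@v
    e=[m+v*t.min(),m+v*t.max()]; e.sort(key=lambda q:q[0] if n=='top' else -q[0]); E[n]=e
    print(n,len(p),e,[onz(n,q,140) for q in e])
for i in(0,1):print('tri',tri(E['scene'][i],E['top'][i]))
print('bar ends',[onz('top',q,140) for q in((206,223),(396,209))],[onz('scene',q,140) for q in((277,148),(178,284))])
print('clamps',[onz('top',q,140) for q in((232,208),(318,202))])
print('tub lid',onz('top',(248,150),90),onz('top',(248,169),90),'bottle top',tri((318,241),(289,125)),'cup',onz('top',(343,133),75))
a=cv2.resize(I['top'][100:240,190:410],None,fx=3,fy=3,interpolation=2);cv2.imwrite('pics/crop.png',a[:,:,::-1])
E
```

```text
scene 197 [array([277.2, 168.6]), array([267.9, 214.4])] [array([566.1, 126. , 140. ]), array([619. ,   7.6, 140. ])]
top 192 [array([236.3, 203.5]), array([286., 182.])] [array([574. , 116.9, 140. ]), array([622.6,   3.9, 140. ])]
tri (array([572.4, 115.9, 154.9]), np.float64(0.029696828300792608))
tri (array([621.5,   4. , 146.7]), np.float64(0.2051089473626445))
bar ends [array([530. , 185.6, 140. ]), array([ 559. , -247.1,  140. ])] [array([530.9, 179. , 140. ]), array([ 561.4, -232.9,  140. ])]
clamps [array([563.7, 126.7, 140. ]), array([576.2, -68.4, 140. ])]
tub lid [708.2  92.7  90. ] [661.9  92.7  90. ] bottle top (array([749.7,  -3.1, 164.3]), np.float64(1.1195427563443527)) cup [ 753.  -139.4   75. ]
```

View pics/crop.png

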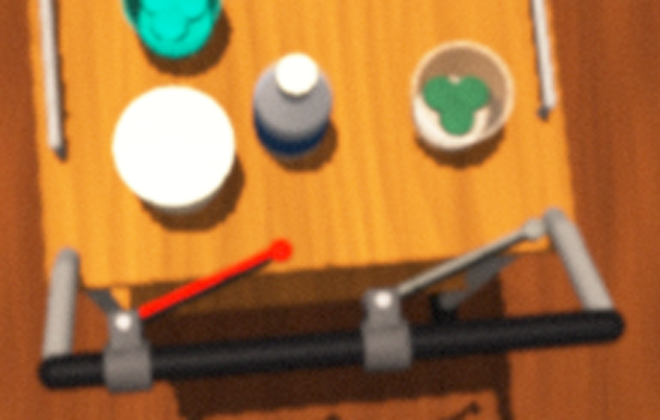

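The crop confirms the red blade: pivot bolt on the left clamp, free tip at crop (281,250). The blade is free-standing, with the tub and bottle beyond it. The measurements agree with the geometry given: bar yaw about 4°, lever about 24°, length about 135 mm. That puts the press point near (607, 49, 140).

I'll press with a finger's back, tool y towards the bar at yaw about -75°, and approach high with the gripper shut.

Emit:
move_arm(
  gripper=-1,
  motion=[
    {"xyz":[3.7,2.7,-1],"dr":[0,0,3.6]},
    {"xyz":[7.5,5.4,-2],"dr":[0,0,7.2]},
    {"xyz":[11.2,8.1,-2.1],"dr":[0,0,10.9]},
    {"xyz":[15,10.8,-2.1],"dr":[0,0,14.5]},
    {"xyz":[18.7,13.5,-2.1],"dr":[0,0,18.1]},
    {"xyz":[22.5,16.2,-2.1],"dr":[0,0,21.7]},
    {"xyz":[26.2,18.8,-2.1],"dr":[0,0,25.3]},
    {"xyz":[30,21.5,-2.1],"dr":[0,0,29]},
  ],
)

```text
time_s: 0.9
eef_pos: [420.3, 352.6, 230.5]
ee_rot: [3.142, 0.0, -0.8]
ft_force: [-0.1, 0.6, -0.1]
gripper_width: 0.0
grip_force: 0.0
```

```bash
cat > goto.py <<'E'
import sys
from h import *
from scipy.spatial.transform import Rotation as T
np.set_printoptions(precision=2,suppress=True)
s=r.state();x,y,z,yaw=map(float,sys.argv[1:])
R=T.from_euler('xyz',s['ee_rot']);G=T.from_euler('xyz',[np.pi,0,np.radians(yaw)])
print(s['time_s'],s['eef_pos'],np.degrees(s['ee_rot']),'q',s['q'],'ft',s['ft_force'],s['gripper_width'])
print('cm',R.inv().apply(np.array([x,y,z])-s['eef_pos'])/10,'deg',np.degrees((R.inv()*G).as_rotvec()))
E
python3 goto.py 645 60 230 -75
```

```text
0.9 [420.3  352.58 230.53] [180.     0.01 -45.85] q [ 1.06  0.14 -0.24 -0.   -1.2  -0.28] ft [-0.07  0.62 -0.06] 0.005388760542663496
cm [36.64  4.26  0.05] deg [ 0.01  0.   29.15]
```

Emit:
move_arm(
  motion=[
    {"xyz":[4.6,0.5,0],"dr":[0,0,3.6]},
    {"xyz":[9.2,1.1,0],"dr":[0,0,7.3]},
    {"xyz":[13.8,1.6,0],"dr":[0,0,10.9]},
    {"xyz":[18.4,2.1,0],"dr":[0,0,14.6]},
    {"xyz":[23,2.7,0],"dr":[0,0,18.2]},
    {"xyz":[27.6,3.2,0],"dr":[0,0,21.9]},
    {"xyz":[32.2,3.7,0],"dr":[0,0,25.5]},
    {"xyz":[36.6,4.3,0],"dr":[0,0,29.1]},
  ],
)

```text
time_s: 1.7
eef_pos: [645.2, 60.4, 230.1]
ee_rot: [3.141, 0.0, -1.309]
ft_force: [1.6, 1.4, -0.2]
gripper_width: -0.3
grip_force: 0.0
```

```bash
python3 goto.py 642 58 122 -75; python3 - <<'E'
from h import *
I=[eyes.snapshot(n) for n in('scene','top')]
a=cv2.resize(I[0][130:290,190:400],(560,427),interpolation=2);cv2.imwrite('pics/s1.png',a[:,:,::-1])
E
```

```text
1.7 [645.22  60.38 230.15] [179.96   0.   -74.98] q [ 0.39  0.3  -0.02 -0.   -1.25 -0.13] ft [ 1.65  1.35 -0.19] -0.3263213309514056
cm [ 0.15  0.37 10.82] deg [0.04 0.   0.02]
```

View pics/s1.png

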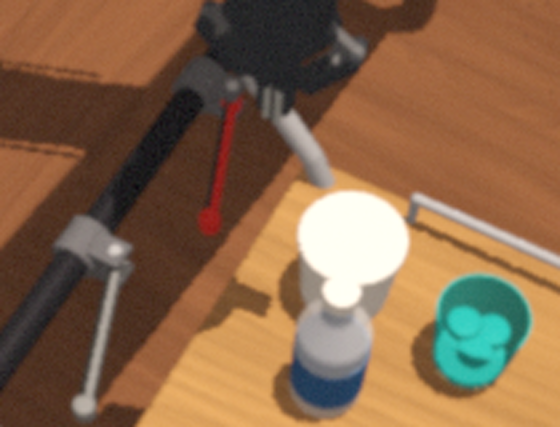

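The shut fingertips (crop (270,105)) hang above and outside the red lever, clear of the tub and bottle. Descending.

Emit:
move_arm(
  motion=[
    {"xyz":[0.2,0.3,2]},
    {"xyz":[0.2,0.3,4.5]},
    {"xyz":[0.2,0.3,7]},
    {"xyz":[0.2,0.3,9]},
    {"xyz":[0.2,0.3,10.3]},
    {"xyz":[0.2,0.3,10.8]},
    {"xyz":[0.2,0.3,10.8]},
  ],
)

```text
validation failed for argument at $.mo...
```

```bash
python3 goto.py 625 53 122 -75; python3 - <<'E'
from h import *
I=[eyes.snapshot(n) for n in('scene','top')]
a=cv2.resize(I[0][120:260,200:380],(540,420),interpolation=2);b=cv2.resize(I[1][110:240,190:330],(452,420),interpolation=2)
cv2.imwrite('pics/s2.png',cv2.resize(np.hstack([a,b])[:,:,::-1],(800,339)))
E
```

```text
1.8 [646.2   57.93 229.07] [179.88  -0.05 -75.2 ] q [ 0.39  0.31 -0.02  0.   -1.25 -0.13] ft [ 0.67 -0.15 -0.85] -0.3299441012974227
cm [-0.07  2.15 10.71] deg [ 0.12 -0.05 -0.2 ]
```

View pics/s2.png

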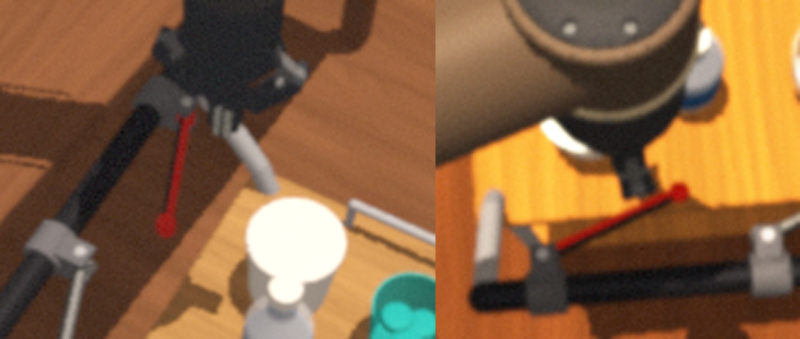

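The arm has not moved because that call was refused: each row needs "dr". In the top view the finger sits above and outside the blade, nearer the tip side. I'll repeat the descent.

Emit:
move_arm(
  motion=[
    {"xyz":[0.2,0.3,2],"dr":[0,0,0]},
    {"xyz":[0.2,0.3,4.5],"dr":[0,0,0]},
    {"xyz":[0.2,0.3,7],"dr":[0,0,0]},
    {"xyz":[0.2,0.3,9],"dr":[0,0,0]},
    {"xyz":[0.2,0.3,10.3],"dr":[0,0,0]},
    {"xyz":[0.2,0.3,10.8],"dr":[0,0,0]},
    {"xyz":[0.2,0.3,10.8],"dr":[0,0,0]},
  ],
)

```text
time_s: 2.6
eef_pos: [641.8, 59.9, 122.5]
ee_rot: [3.141, -0.0, -1.305]
ft_force: [0.4, 0.3, 1.2]
gripper_width: -0.0
grip_force: 0.0
```

```bash
python3 goto.py 625 53 122 -75; python3 - <<'E'
from h import *
I=[eyes.snapshot(n) for n in('scene','top')]
a=cv2.resize(I[0][120:260,200:380],(540,420),interpolation=2);b=cv2.resize(I[1][110:240,190:330],(452,420),interpolation=2)
cv2.imwrite('pics/s3.png',cv2.resize(np.hstack([a,b])[:,:,::-1],(800,339)))
E
```

```text
2.6 [641.76  59.95 122.47] [179.97  -0.01 -74.76] q [ 0.4   0.37 -0.17  0.   -1.02 -0.13] ft [0.44 0.31 1.23] -0.005799117603103924
cm [0.23 1.8  0.05] deg [ 0.03 -0.01  0.24]
```

View pics/s3.png

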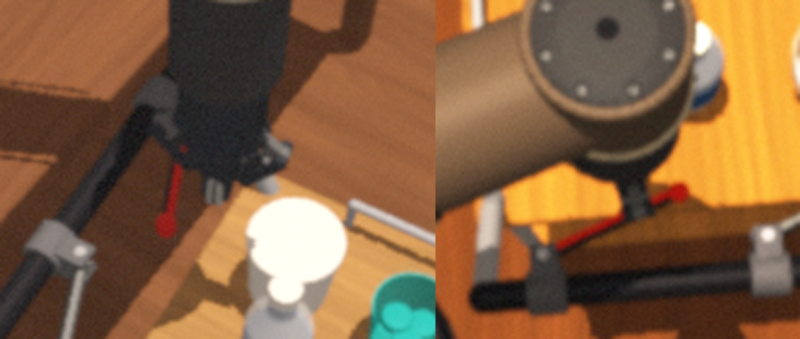

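The fingertips (left crop (215,190)) are outside the blade and clear of it. Advancing gently, and 3 mm higher.

Emit:
move_arm(
  motion=[
    {"xyz":[0.1,0.2,-0.3],"dr":[0,0,0]},
    {"xyz":[0.2,0.5,-0.3],"dr":[0,0,0]},
    {"xyz":[0.2,0.8,-0.3],"dr":[0,0,0]},
    {"xyz":[0.2,1.0,-0.3],"dr":[0,0,0]},
    {"xyz":[0.2,1.2,-0.3],"dr":[0,0,0]},
    {"xyz":[0.2,1.4,-0.3],"dr":[0,0,0]},
    {"xyz":[0.2,1.5,-0.3],"dr":[0,0,0]},
    {"xyz":[0.2,1.5,-0.3],"dr":[0,0,0]},
  ],
)

```text
time_s: 3.5
eef_pos: [628.0, 53.6, 125.6]
ee_rot: [3.142, 0.0, -1.306]
ft_force: [0.1, -0.5, -0.5]
gripper_width: -0.1
grip_force: 0.0
```

Emit:
move_arm(
  motion=[
    {"xyz":[0,0.2,0],"dr":[0,0,0]},
    {"xyz":[0,0.4,0],"dr":[0,0,0]},
    {"xyz":[0,0.6,0],"dr":[0,0,0]},
    {"xyz":[0,0.8,0],"dr":[0,0,0]},
    {"xyz":[0,0.8,0],"dr":[0,0,0]},
    {"xyz":[0,0.8,0],"dr":[0,0,0]},
  ],
)

```text
time_s: 4.1
eef_pos: [620.3, 51.5, 125.7]
ee_rot: [-3.142, -0.0, -1.306]
ft_force: [0.7, 0.0, 0.6]
gripper_width: -0.2
grip_force: 0.0
```

Emit:
move_arm(
  motion=[
    {"xyz":[0,0.2,0],"dr":[0,0,0]},
    {"xyz":[0,0.4,0],"dr":[0,0,0]},
    {"xyz":[0,0.6,0],"dr":[0,0,0]},
    {"xyz":[0,0.8,0],"dr":[0,0,0]},
    {"xyz":[0,1.0,0],"dr":[0,0,0]},
    {"xyz":[0,1.0,0],"dr":[0,0,0]},
  ],
)

```text
time_s: 4.7
eef_pos: [610.8, 48.9, 125.9]
ee_rot: [-3.141, -0.0, -1.306]
ft_force: [3.1, 0.5, 0.1]
gripper_width: 0.1
grip_force: 0.8
```

```bash
python3 - <<'E'
from h import *
f=[]
I=[eyes.snapshot(n) for n in('scene','top')]
a=cv2.resize(I[0][120:260,200:380],(540,420),interpolation=2);b=cv2.resize(I[1][110:240,190:330],(452,420),interpolation=2)
cv2.imwrite('pics/s4.png',cv2.resize(np.hstack([a,b])[:,:,::-1],(800,339)))
s=r.state();print(s['time_s'],s['ft_force'],s['eef_pos'])
E
```

```text
4.8 [ 2.47452811  1.45807111 -0.30648147] [610.90071141  48.89414541 125.77804675]
```

View pics/s4.png

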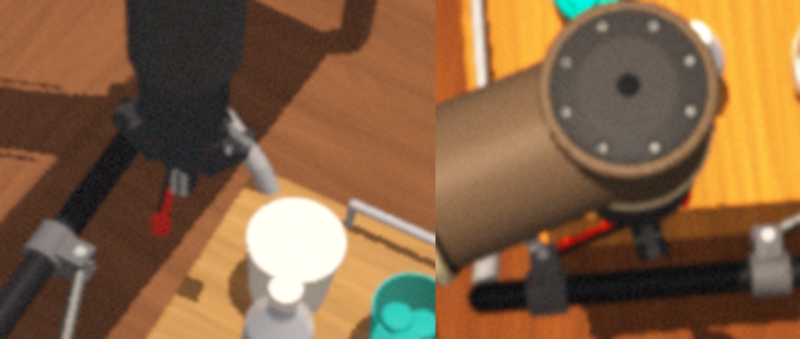

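Contact: the finger's back is on the blade's outer face (left crop (178,190)) at about 2.5 N, so the lever is already moving in. Continuing in small steps.

Emit:
move_arm(
  motion=[
    {"xyz":[0,0.2,0],"dr":[0,0,0]},
    {"xyz":[0,0.4,0],"dr":[0,0,0]},
    {"xyz":[0,0.6,0],"dr":[0,0,0]},
    {"xyz":[0,0.8,0],"dr":[0,0,0]},
    {"xyz":[0,0.8,0],"dr":[0,0,0]},
  ],
)

```text
time_s: 5.3
eef_pos: [602.8, 46.7, 125.7]
ee_rot: [-3.141, -0.0, -1.306]
ft_force: [3.4, -1.4, -0.5]
gripper_width: -0.1
grip_force: 1.2
```

Emit:
move_arm(
  motion=[
    {"xyz":[0,0.2,0],"dr":[0,0,0]},
    {"xyz":[0,0.4,0],"dr":[0,0,0]},
    {"xyz":[0,0.4,0],"dr":[0,0,0]},
  ],
)

```text
time_s: 5.6
eef_pos: [599.0, 45.6, 125.7]
ee_rot: [-3.141, -0.0, -1.306]
ft_force: [3.2, -0.9, -0.2]
gripper_width: -0.3
grip_force: 1.4
```

Emit:
move_arm(
  motion=[
    {"xyz":[0,0.15,0],"dr":[0,0,0]},
    {"xyz":[0,0.3,0],"dr":[0,0,0]},
    {"xyz":[0,0.3,0],"dr":[0,0,0]},
  ],
)

```text
time_s: 5.9
eef_pos: [596.3, 44.9, 125.7]
ee_rot: [-3.141, -0.0, -1.306]
ft_force: [4.3, -1.6, -1.0]
gripper_width: 0.1
grip_force: 1.7
```

Emit:
move_arm(
  motion=[
    {"xyz":[0,0.1,0],"dr":[0,0,0]},
    {"xyz":[0,0.2,0],"dr":[0,0,0]},
    {"xyz":[0,0.2,0],"dr":[0,0,0]},
  ],
)

```text
time_s: 6.2
eef_pos: [594.3, 44.4, 125.7]
ee_rot: [-3.141, -0.0, -1.306]
ft_force: [3.9, -2.0, -0.7]
gripper_width: -0.3
grip_force: 1.8
```

Emit:
move_arm(
  motion=[
    {"xyz":[0,0.1,0],"dr":[0,0,0]},
    {"xyz":[0,0.2,0],"dr":[0,0,0]},
    {"xyz":[0,0.2,0],"dr":[0,0,0]},
  ],
)

```text
time_s: 6.5
eef_pos: [592.3, 43.9, 125.7]
ee_rot: [-3.141, -0.0, -1.306]
ft_force: [4.2, -2.1, 0.8]
gripper_width: -0.1
grip_force: 2.0
```

Emit:
move_arm(
  motion=[
    {"xyz":[0,0.05,0],"dr":[0,0,0]},
    {"xyz":[0,0.1,0],"dr":[0,0,0]},
    {"xyz":[0,0.1,0],"dr":[0,0,0]},
  ],
)

```text
time_s: 6.8
eef_pos: [591.5, 43.7, 125.7]
ee_rot: [-3.141, 0.0, -1.306]
ft_force: [3.2, -1.1, 1.0]
gripper_width: -0.1
grip_force: 2.0
```

Emit:
move_arm(
  motion=[
    {"xyz":[0,0.05,0],"dr":[0,0,0]},
    {"xyz":[0,0.1,0],"dr":[0,0,0]},
    {"xyz":[0,0.1,0],"dr":[0,0,0]},
  ],
)

```text
time_s: 7.1
eef_pos: [590.5, 43.4, 125.7]
ee_rot: [-3.141, 0.0, -1.306]
ft_force: [5.2, -0.5, 1.4]
gripper_width: -0.3
grip_force: 2.1
```

Emit:
move_arm(
  motion=[
    {"xyz":[0,0.05,0],"dr":[0,0,0]},
    {"xyz":[0,0.1,0],"dr":[0,0,0]},
    {"xyz":[0,0.1,0],"dr":[0,0,0]},
  ],
)

```text
time_s: 7.4
eef_pos: [589.5, 43.2, 125.6]
ee_rot: [-3.141, 0.0, -1.306]
ft_force: [4.5, -1.8, 0.2]
gripper_width: -0.2
grip_force: 2.2
```

Emit:
move_arm(
  motion=[
    {"xyz":[0,0.05,0],"dr":[0,0,0]},
    {"xyz":[0,0.1,0],"dr":[0,0,0]},
    {"xyz":[0,0.1,0],"dr":[0,0,0]},
  ],
)

```text
time_s: 7.7
eef_pos: [588.6, 42.9, 125.6]
ee_rot: [-3.141, 0.0, -1.306]
ft_force: [4.5, -1.2, 0.5]
gripper_width: 0.1
grip_force: 2.2
```

Emit:
move_arm(
  motion=[
    {"xyz":[0,0.05,0],"dr":[0,0,0]},
    {"xyz":[0,0.1,0],"dr":[0,0,0]},
    {"xyz":[0,0.1,0],"dr":[0,0,0]},
  ],
)

```text
time_s: 8.0
eef_pos: [587.6, 42.7, 125.7]
ee_rot: [-3.141, 0.0, -1.306]
ft_force: [5.3, -0.6, 1.2]
gripper_width: 0.7
grip_force: 2.3
```

Emit:
move_arm(
  motion=[
    {"xyz":[0,0.05,0],"dr":[0,0,0]},
    {"xyz":[0,0.1,0],"dr":[0,0,0]},
    {"xyz":[0,0.1,0],"dr":[0,0,0]},
  ],
)

```text
time_s: 8.3
eef_pos: [587.3, 42.7, 125.8]
ee_rot: [-3.14, 0.0, -1.306]
ft_force: [7.2, -1.0, -0.5]
gripper_width: 0.1
grip_force: 3.3
```

Emit:
move_arm(
  motion=[
    {"xyz":[0,0.05,0],"dr":[0,0,0]},
    {"xyz":[0,0.1,0],"dr":[0,0,0]},
    {"xyz":[0,0.1,0],"dr":[0,0,0]},
  ],
)

```text
time_s: 8.6
eef_pos: [587.0, 42.6, 125.9]
ee_rot: [-3.139, 0.0, -1.306]
ft_force: [8.1, -0.1, -2.1]
gripper_width: 0.1
grip_force: 4.3
```

The stop is reached at x about 587.5: the force climbs about 2.2 N per mm while the TCP stands still. Firming up to about 15 N.

Emit:
move_arm(
  motion=[
    {"xyz":[0,0.1,0],"dr":[0,0,0]},
    {"xyz":[0,0.2,0],"dr":[0,0,0]},
    {"xyz":[0,0.3,0],"dr":[0,0,0]},
    {"xyz":[0,0.3,0],"dr":[0,0,0]},
  ],
)

```text
time_s: 9.0
eef_pos: [586.2, 42.5, 126.2]
ee_rot: [-3.135, 0.0, -1.305]
ft_force: [14.9, -0.4, -5.6]
gripper_width: -0.2
grip_force: 7.7
```

```bash
python3 - <<'E'
from h import *
I=[eyes.snapshot(n) for n in('scene','top')]
a=cv2.resize(I[0][120:260,200:380],(540,420),interpolation=2);b=cv2.resize(I[1][110:240,190:330],(452,420),interpolation=2)
cv2.imwrite('pics/s5.png',cv2.resize(np.hstack([a,b])[:,:,::-1],(800,339)))
ys,xs=np.nonzero(red(I[0]));i=ys.argmax();print('tip',onz('scene',(xs[ys>ys.max()-5].mean(),ys.max()-4),140))
s=r.state();print(s['time_s'],s['ft_force'],s['eef_pos'])
E
```

```text
tip [571.38086734   8.91455014 140.        ]
9.1 [15.8500483  0.1246188 -6.8007826] [586.21507916  42.49615847 126.17072854]
```

View pics/s5.png

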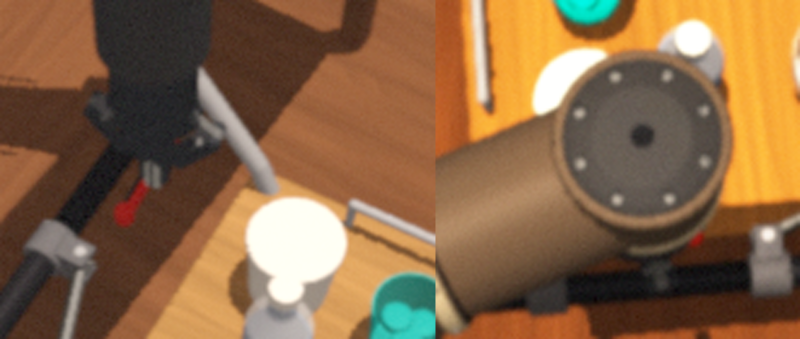

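The lever is in at its stop with a visible gap to the bar (tip at left crop (125,212), bar at (80,200)). The force is about 17 N in all and is carried by the finger. Holding.

Emit:
move_arm(
  motion=[
    {"xyz":[0,0,0],"dr":[0,0,0]},
    {"xyz":[0,0,0],"dr":[0,0,0]},
    {"xyz":[0,0,0],"dr":[0,0,0]},
    {"xyz":[0,0,0],"dr":[0,0,0]},
    {"xyz":[0,0,0],"dr":[0,0,0]},
    {"xyz":[0,0,0],"dr":[0,0,0]},
    {"xyz":[0,0,0],"dr":[0,0,0]},
  ],
)

```text
time_s: 9.8
eef_pos: [586.3, 42.5, 126.2]
ee_rot: [-3.135, 0.0, -1.305]
ft_force: [16.5, -0.2, -6.4]
gripper_width: -0.3
grip_force: 7.7
```

Emit:
move_arm(
  motion=[
    {"xyz":[0,0,0],"dr":[0,0,0]},
    {"xyz":[0,0,0],"dr":[0,0,0]},
    {"xyz":[0,0,0],"dr":[0,0,0]},
    {"xyz":[0,0,0],"dr":[0,0,0]},
    {"xyz":[0,0,0],"dr":[0,0,0]},
    {"xyz":[0,0,0],"dr":[0,0,0]},
    {"xyz":[0,0,0],"dr":[0,0,0]},
  ],
)

```text
time_s: 10.5
eef_pos: [586.2, 42.5, 126.2]
ee_rot: [-3.135, 0.0, -1.305]
ft_force: [15.1, 0.2, -6.9]
gripper_width: 0.1
grip_force: 7.7
```

Emit:
move_arm(
  motion=[
    {"xyz":[0,0,0],"dr":[0,0,0]},
    {"xyz":[0,0,0],"dr":[0,0,0]},
    {"xyz":[0,0,0],"dr":[0,0,0]},
    {"xyz":[0,0,0],"dr":[0,0,0]},
    {"xyz":[0,0,0],"dr":[0,0,0]},
    {"xyz":[0,0,0],"dr":[0,0,0]},
    {"xyz":[0,0,0],"dr":[0,0,0]},
  ],
)

```text
time_s: 11.2
eef_pos: [586.2, 42.5, 126.2]
ee_rot: [-3.135, 0.0, -1.305]
ft_force: [15.8, -0.4, -5.7]
gripper_width: 0.1
grip_force: 7.7
```

Held about 2.3 s at firm force. Easing back at about 25 mm/s.

Emit:
move_arm(
  motion=[
    {"xyz":[0,-0.1,0],"dr":[0,0,0]},
    {"xyz":[0,-0.25,0],"dr":[0,0,0]},
    {"xyz":[0,-0.45,0],"dr":[0,0,0]},
    {"xyz":[0,-0.7,0],"dr":[0,0,0]},
    {"xyz":[0,-0.95,0],"dr":[0,0,0]},
    {"xyz":[0,-1.2,0],"dr":[0,0,0]},
    {"xyz":[0,-1.45,0],"dr":[0,0,0]},
    {"xyz":[0,-1.7,0],"dr":[0,0,0]},
  ],
)

```text
time_s: 12.0
eef_pos: [599.0, 45.9, 125.6]
ee_rot: [3.141, 0.0, -1.306]
ft_force: [3.3, 0.1, 1.7]
gripper_width: -0.3
grip_force: 1.3
```

Emit:
move_arm(
  motion=[
    {"xyz":[0,-0.25,0],"dr":[0,0,0]},
    {"xyz":[0,-0.5,0],"dr":[0,0,0]},
    {"xyz":[0,-0.75,0],"dr":[0,0,0]},
    {"xyz":[0,-1.0,0],"dr":[0,0,0]},
    {"xyz":[0,-1.25,0],"dr":[0,0,0]},
    {"xyz":[0,-1.5,0],"dr":[0,0,0]},
    {"xyz":[0,-1.75,0],"dr":[0,0,0]},
    {"xyz":[0,-2.0,0],"dr":[0,0,0]},
  ],
)

```text
time_s: 12.8
eef_pos: [618.1, 50.7, 125.3]
ee_rot: [3.14, -0.0, -1.306]
ft_force: [0.7, -0.7, 0.4]
gripper_width: 0.0
grip_force: 0.0
```

Emit:
move_arm(
  motion=[
    {"xyz":[0,-0.3,0],"dr":[0,0,0]},
    {"xyz":[0,-0.6,0],"dr":[0,0,0]},
    {"xyz":[0,-0.9,0],"dr":[0,0,0]},
    {"xyz":[0,-1.3,0],"dr":[0,0,0]},
    {"xyz":[0,-1.7,0],"dr":[0,0,0]},
    {"xyz":[0,-2.0,0],"dr":[0,0,0]},
    {"xyz":[0,-2.2,0],"dr":[0,0,0]},
    {"xyz":[0,-2.2,0],"dr":[0,0,0]},
  ],
)

```text
time_s: 13.6
eef_pos: [639.9, 56.8, 125.5]
ee_rot: [3.141, -0.0, -1.306]
ft_force: [0.1, 0.3, -0.2]
gripper_width: -0.1
grip_force: 0.0
```

Clear of the lever. Rising straight up and away.

Emit:
move_arm(
  motion=[
    {"xyz":[0,0,-1],"dr":[0,0,0]},
    {"xyz":[0,0,-3],"dr":[0,0,0]},
    {"xyz":[0,0,-6],"dr":[0,0,0]},
    {"xyz":[0,0,-9],"dr":[0,0,0]},
    {"xyz":[0,0,-11],"dr":[0,0,0]},
    {"xyz":[-3,0,-12],"dr":[0,0,0]},
    {"xyz":[-7,0,-12],"dr":[0,0,0]},
    {"xyz":[-11,0,-12],"dr":[0,0,0]},
  ],
)

```text
time_s: 14.4
eef_pos: [610.6, 163.6, 247.3]
ee_rot: [-3.14, 0.001, -1.307]
ft_force: [1.3, 0.4, -0.7]
gripper_width: -0.2
grip_force: 0.0
```

Emit:
move_arm(
  motion=[
    {"xyz":[-3,0,0],"dr":[0,0,0]},
    {"xyz":[-6,0,0],"dr":[0,0,0]},
    {"xyz":[-8,0,0],"dr":[0,0,0]},
    {"xyz":[-9,0,0],"dr":[0,0,0]},
    {"xyz":[-9,0,0],"dr":[0,0,0]},
    {"xyz":[-9,0,0],"dr":[0,0,0]},
  ],
)

```text
time_s: 15.0
eef_pos: [587.4, 249.2, 245.9]
ee_rot: [-3.141, -0.0, -1.306]
ft_force: [0.4, -0.5, 0.6]
gripper_width: -0.2
grip_force: 0.0
```

```bash
python3 - <<'E'
from h import *
I=[eyes.snapshot(n) for n in('scene','top')]
a=I[0][110:350,150:430];b=cv2.resize(I[1][60:250,180:410],(290,240))
cv2.imwrite('pics/s6.png',np.hstack([a,b])[:,:,::-1])
m=red(I[1]);ys,xs=np.nonzero(m);i=xs.argmax();print('tip top',xs[i],ys[i],onz('top',(xs[i],ys[i]),140));s=r.state();print(s['time_s'],s['ft_force'],s['eef_pos'])
E
```

```text
tip top 286 183 [620.17797611   3.87524582 140.        ]
15.1 [-0.65136502  0.23448744 -0.9213949 ] [587.55672564 248.74466933 245.81809079]
```

View pics/s6.png

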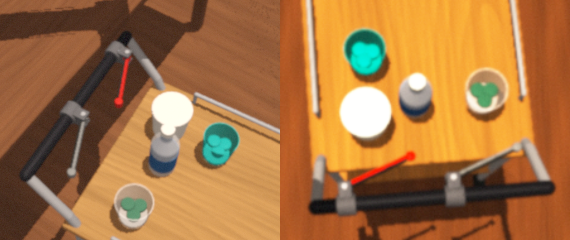

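The red lever is back at rest, with its tip at top-view (286,183), the same as before. The grey lever and deck items look unmoved and the hand is clear. Handing in.

```bash
python3 -c "
from workcell import r
print(r.finish_job())"
```

```text
the job is handed in; nothing more can be done
None
```

I pushed the red brake lever in to its stop, held it there at about 17 N for about 2.3 s, eased it back out to rest, took the hand clear and handed the job in at about 15 s; no verdict came back.

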